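# Draw the square test cap from the row and press it home in the reader

### The arm

A 6-joint arm with a two-finger parallel gripper is mounted at the origin on the work surface. World frame = base frame: x ahead of the robot, y to its left, z up, the work surface at z = 0. Lengths are in mm, angles in rad, forces in N, time in s.
With the tool pointing down it reaches from about 300 to 825 mm from the base axis. Payload 5.4 kg.
Tool frame: the origin (TCP) lies midway between the tips of the shut fingers; the grasp point (between the pads) lies 19 mm behind it (grasp_offset is the distance from the TCP to the grasp point, in mm); x points along the fingers, y is the direction in which the jaws open and shut, and the axes are right-handed (so a half turn about x gives the same grasp; the last joint's range is limited). The gripper opens to 92 mm and grips with 3 to 60 N. Pads are 20 mm wide; open, the fingers measure 128 mm over their backs; the gripper's body (75 mm by 189 mm) begins 69 mm behind the grasp point.
Start: joints at [-1.419, 0.158, 1.597, -0, 1.386, -0.21], TCP at [203.502, -537.766, 176.001] pointing down, gripper open.
Joint ranges: [-2.91, 2.91], [-0.94, 2.29], [0.18, 2.7], [-1.29, 4.43], [0.17, 2.64], [-3, 3]. Speed limits (rad/s): [2.57, 2.57, 3.14, 3.14, 3.14, 3.14].

### API

Orientations are given as a unit quaternion [x, y, z, w].
In Python, from rig import * gives the robot as it stands. The module is installed in compiled form; this text tells all that it offers.
- The arm moves only by the tool move_arm, never from a script. Its argument "targets" is a list of rows, each a list of 6 numbers: the shift along the tool's x, y, z in units of 0.3 m (1.0 is 0.3 m), then the turn, a rotation vector about the tool's x, y, z in units of pi/4 rad (1.0 is pi/4 rad). A call has 1 to 12 rows; each row is the pose to reach, as a shift and turn from the pose measured when the call began, along the tool's axes at that moment; what a row does not reach only later rows make up. A row lasts 1/10 s, in which the tool goes at most 50 mm and 8.59 degrees, less where a joint would pass 70% of its speed; a pose out of reach is approached as far as the arm can. A call with a number of a shift or a turn outside -1 to 1 is refused whole. A call with a gripper value outside its range is refused whole. "grip" is the gripper command: -1 is shut, 1 is fully open, values between are in proportion, set as the call begins (left out, the last holds). The fingers move at their own pace and stop on an object; "force" is the grip in N (left out, the last holds). Time passes only in rows, so rows that repeat a pose let the fingers close. It gives the time, the measured TCP pose, the force and the opening at its end, in the units of the state.
- get_state(): the state, without advancing time (a new reading comes with each control period).
- snapshot(name): name is "scene" or "top" or "wrist"; returns a dict with "image" (384x512x3 uint8, red, green, blue), "z_map" (384x512 float32, mm along the optical axis (not along the pixel's ray), 0 where there is no reading), "mtx" (3x3 intrinsics, pixels), "D" ([k1, k2, p1, p2, k3] as OpenCV has them; the pictures are not rectified), "position" and "rotation" of the camera in the world. Camera axes: x right, y down, z forward; pixel columns grow to the right and rows downward; lengths in mm; the calibration is good to about 2 mm. A picture is of the moment at which its call begins.
- sign_off(): hands the job in, once; it reports no verdict.
The state is a dict: "t": time; "joints": joint angles; "joint_vel": joint speeds; "effort": joint torques, N m; "tcp_pos": TCP position; "orientation": TCP orientation; "contact_force": force on the tool from outside, world axes, zero at the start; "torque": the same for the moment, N m; "gripper_width": finger opening in mm.
Only numpy, scipy, OpenCV 4.12 (cv2) and the standard library are available. Lean on these libraries where they do the work, as an engineer would, in place of code of your own. Each camera call takes 0.05 s, during which the arm holds its last target. There are 200 camera calls.

### The job

A patient's row of touching colour-test caps stands against the back wall of a rack and its order must be kept: slide the one square cap straight out of the row along the table, without lifting it or disturbing the four round caps. Then slide it into the slot of the bench reader and press it squarely home against the metal end stop with a steady, gentle push (about 5 to 15 N) for a second, and let go of it there. Neither press down on the cap nor push it against the stop with more than 25 N, and leave the other things on the table alone.

Things in the scene. Friction and masses are not known exactly. Their poses are not given: they have to be found in the camera images.
- square: Square black cap, 40 x 40 x 24 mm, 65 to 125 g, loose. Origin: centre of its underside; x, y along its sides. Foot (lower 9 mm) slides easily (friction 0.3); above it rubber, grippy. Top 37 mm square, sprung: 6 N per mm, 3 mm travel, then rigid. It touches a round cap at either side and the rack's wall behind, so cannot be gripped there: a fingertip pressed on mid-top with 5 to 15 N drags it out.
- round1: Round black cap, 40 mm diameter, 24 mm high, about 90 g, loose, stands in the rack's row touching its neighbours; with a rubber top. Origin: centre of its underside. One of the four that must stay where they are.
- round2: Round black cap, 40 mm diameter, 24 mm high, about 90 g, loose, stands in the rack's row touching its neighbours; with a rubber top. Origin: centre of its underside. One of the four that must stay where they are.
- round3: Round black cap, 40 mm diameter, 24 mm high, about 90 g, loose, stands in the rack's row touching its neighbours; with a rubber top. Origin: centre of its underside. One of the four that must stay where they are.
- round4: Round black cap, 40 mm diameter, 24 mm high, about 90 g, loose, stands in the rack's row touching its neighbours; with a rubber top. Origin: centre of its underside. One of the four that must stay where they are.
- rack: Fixed grey rack, no floor. Origin: on the table, middle of the row of 5 caps (centres at x = 0, y = -80, -40, 0, 40, 80 mm; the square one is never at an end). +x: straight out of the row's open front; y: along the row. Back wall 18 mm high (lower than the caps), x = -20 to -37 mm; end walls 18 mm high at y = +-101 to +-111 mm, x = -32 to 9 mm.
- reader: Fixed white bench reader, housing 110 x 130 x 43 mm (x 30 to 140). Origin: on the table, ahead of the housing. Slot opens to its -x: 44 mm between dark guides 8 mm high, 14 mm thick, x -40 to 30; flared lips widen it to 50 mm at x -60. Cap goes in along +x, sides parallel. Rigid metal stop (20 mm high) across the slot is clamped anew each time, face anywhere from x 4 to 20: feel for it.
- table: The white laminate table top, rigid, fixed, its surface at height 0. Origin: the middle of its surface.
- drops: Bystander, loose, to be left alone: white eye-drop bottle, standing, 28 mm diameter, 62 mm high. Origin: centre of its underside.
- case: Bystander, loose, to be left alone: blue spectacle case, lying, 150 x 60 x 36 mm (x, y, z). Origin: centre of its underside.
- torch: Bystander, loose, to be left alone: aluminium pen torch, lying along its x, 115 x 16 x 16 mm. Origin: underside, about its middle.
Not all that is in view belongs to the job. What is meant by the reader is not purple or red, and is the larger of those in its own colour.

How it is judged:
By the outcome, as a careful person would: the job done as asked, in the order asked, and still so for the second after the job is handed in, with the robot touching nothing.
It also fails if it takes over 67 s, if anything falls off the work surface, if the arm or the gripper's body presses on something with over 40 N, if the wrist force passes 120 N, or if a joint passes its speed limit or range.

## Working session

There is one attempt and no reset: what is moved stays moved. The work goes in short steps, Python scripts to look and compute and a tool call to move; the robot and the scene stay as the last step left them, time stands still between calls to the robot, and variables do not carry over. Pictures are saved under pics/ and viewed, on a budget of 15 in all, crops included, one or two more only if the job needs it, and the job is handed in when it is done.

Besides the shell and the picture viewer there is one more tool, called after ">>>" by a JSON object that holds its "method" and its "body", one argument or row to a line. move_arm: Moves the arm, as the interface text tells. Shifts and turns lie within -1 to 1; 1 stands for 0.3 m of shift or pi/4 rad of turn. Its arguments: {"type":"object","properties":{"targets":{"type":"array"},"grip":{"type":"number"},"force":{"type":"number"}},"required":["targets"]}

```bash
mkdir -p pics
cat > h.py <<'E'
from rig import *
import numpy as np, cv2
from scipy.spatial.transform import Rotation as R
def snap(n,save=None):
    s=snapshot(n)
    if save: cv2.imwrite('pics/'+save,s['image'][...,::-1])
    return s
def Rm(s):
    r=np.array(s['rotation'],float)
    return r if r.shape==(3,3) else R.from_quat(r).as_matrix()
def ray(s,uv):
    p=cv2.undistortPoints(np.array(uv,float).reshape(-1,1,2),np.array(s['mtx']),np.array(s['D'])).reshape(-1,2)
    return np.c_[p,np.ones(len(p))]@Rm(s).T
def onplane(s,uv,z):
    d=ray(s,uv);c=np.array(s['position']);return c+d*((z-c[2])/d[:,2])[:,None]
def cloud(s):
    h,w=s['z_map'].shape;v,u=np.mgrid[:h,:w]
    d=ray(s,np.c_[u.ravel(),v.ravel()]);return (np.array(s['position'])+d*s['z_map'].reshape(-1,1)).reshape(h,w,3)
def local(v):  # world mm vector -> tool units
    return R.from_quat(get_state()['orientation']).inv().apply(v)/300
E
python3 - <<'E'
from h import *
a=snap('top');b=snap('scene')
for s in(a,b):print(s['position'],s['rotation'],s['mtx'])
cv2.imwrite('pics/a.png',cv2.resize(a['image'],(800,600))[...,::-1])
cv2.imwrite('pics/b.png',b['image'][...,::-1])
print(get_state())
E
```

```text
[ 358.30006381   -1.78270415 1414.40972462] [ 0.70755118 -0.7032415   0.05069408 -0.047464  ] [[474.38548278   0.         258.22415658]
 [  0.         474.38548278 193.53571197]
 [  0.           0.           1.        ]]
[1089.04840986   41.02172322  880.70782239] [ 0.6572133   0.69844226 -0.20594167 -0.19451766] [[453.70434799   0.         249.63420009]
 [  0.         453.70434799 193.31094421]
 [  0.           0.           1.        ]]
{'t': 0.1, 'joints': array([-1.41911725e+00,  1.58984180e-01,  1.59807967e+00, -1.43748761e-05,
        1.38619046e+00, -2.10078131e-01]), 'joint_vel': array([-1.93241926e-03, -1.82313142e-04, -2.82671612e-03,  7.93444401e-04,
        3.03161204e-05, -2.31691207e-04]), 'effort': array([-1.41558994e-04, -3.86504889e+01, -3.22958565e+01,  7.03314738e-02,
        3.39289207e-02, -4.54436258e-05]), 'tcp_pos': array([ 203.3949352 , -537.16615575,  175.13180417]), 'orientation': array([ 0.6955828 ,  0.12779246, -0.69555849,  0.1266177 ]), 'contact_force': array([-0.01351898, -0.69132444,  0.04144088]), 'torque': array([0.0302986 , 0.03446873, 0.02525582]), 'gripper_width': 91.82009547427243}
```

View pics/a.png

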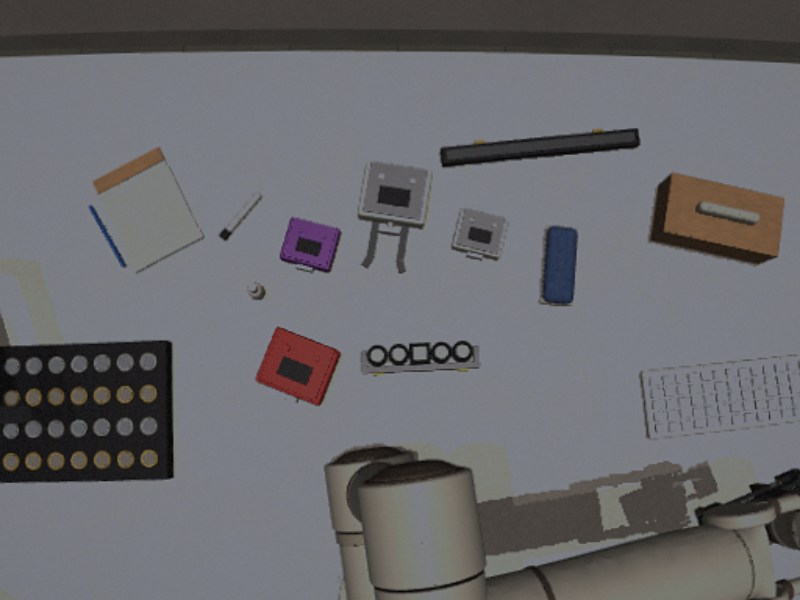

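View pics/b.png

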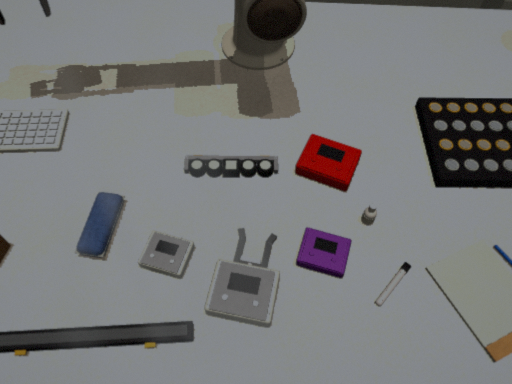

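The top view shows the row at about (420,353), with the square in the middle. The larger white reader is at (395,195), and its slot opens downward, towards the robot. Next I measure both.

Run:
```python
from h import *
s=snap('top')
g=cv2.cvtColor(s['image'],cv2.COLOR_RGB2GRAY)
m=np.zeros_like(g);m[217:235,231:307]=(g[217:235,231:307]<55)*255
n,l,st,c=cv2.connectedComponentsWithStats(m)
for i in range(1,n):
    if st[i,4]>20:print('cap',st[i],c[i],onplane(s,[c[i]],24)[0].round(1))
P=cloud(s)
z=P[...,2]
# reader housing
m=np.zeros_like(g);m[95:150,222:285]=((z[95:150,222:285]>33)&(z[95:150,222:285]<55))*255
k=max(cv2.findContours(m,0,2)[0],key=cv2.contourArea)
w=onplane(s,k[:,0],43)[:,:2].astype(np.float32);r=cv2.minAreaRect(w);print('house',r,cv2.boxPoints(r).round(1).tolist())
x=P[217:240,225:310].reshape(-1,3);print('rack z',np.percentile(x[:,2],[5,50,95]))
```

```text
cap [235 218  68  17 418] [268.92583732 226.27272727] [456.  -39.5  24. ]
house ((764.0346069335938, 10.509685516357422), (128.81753540039062, 110.79786682128906), 81.30855560302734) [[699.5, -44.79999923706055], [809.0999755859375, -61.5], [828.5, 65.80000305175781], [719.0, 82.5999984741211]]
rack z [-4.37979719 16.10776953 26.47669639]
```

Run:
```python
from h import *
s=snap('top')
p=onplane(s,np.array([[377,355],[399,354],[420,353],[441,352],[463,351]])/1.5625,24);print(p.round(1))
d=p[0]-p[-1];print('row dir angle',np.degrees(np.arctan2(d[1],d[0]))-90)
st=get_state();M=R.from_quat(st['orientation']).as_matrix();print(M.round(3))
print('yaw of tool y',np.degrees(np.arctan2(M[1,1],M[0,1])))
print('shift',local(np.array([430,-40,230])-st['tcp_pos']))
w=snap('wrist');print(w['position']-st['tcp_pos'],(M.T@Rm(w)).round(3),M.T@(w['position']-st['tcp_pos']),w['mtx'][0])
```

```text
[[ 4.528e+02  4.150e+01  2.400e+01]
 [ 4.549e+02  2.000e-01  2.400e+01]
 [ 4.570e+02 -3.920e+01  2.400e+01]
 [ 4.591e+02 -7.860e+01  2.400e+01]
 [ 4.612e+02 -1.200e+02  2.400e+01]]
row dir angle 2.9960426273440817
[[-0.     0.354 -0.935]
 [ 0.001 -0.935 -0.354]
 [-1.    -0.001 -0.   ]]
yaw of tool y -69.27106197704278
shift [-0.1802225  -1.28340616 -1.29316513]
[ 60.5682289   21.85446458 209.30423451] [[-0.    -0.235  0.972]
 [ 1.     0.     0.   ]
 [-0.     0.972  0.235]] [-209.29081365    0.7626434   -64.42952938] [345.91254098   0.         251.56409333]
```

>>> {"method": "move_arm", "body": {
  "targets": [
    [-0.18,-0.65,-0.65,-0.8,0,0],
    [-0.18,-0.65,-0.65,-0.8,0,0],
    [-0.18,-0.65,-0.65,-0.8,0,0],
    [-0.18,-0.65,-0.65,-0.8,0,0],
    [-0.18,-0.65,-0.65,-0.8,0,0],
    [-0.18,-0.65,-0.65,-0.8,0,0],
    [-0.18,-0.65,-0.65,-0.8,0,0]
  ],
  "grip": -1
}}

```text
t: 0.95
tcp_pos: [318.4, -283.9, 231.0]
orientation: [0.622, 0.337, -0.621, 0.338]
contact_force: [-0.9, -1.1, -0.0]
gripper_width: 37.8
```

```bash
cat > g.py <<'E'
from h import *
import sys
# g.py x y z yaw(deg of tool y): prints the row needed (tool y -> yaw, tool x straight down)
x,y,z,yw=map(float,sys.argv[1:5]);st=get_state()
A=R.from_quat(st['orientation']);a=np.radians(yw);Y=np.array([np.cos(a),np.sin(a),0]);X=np.array([0,0,-1.])
B=R.from_matrix(np.c_[X,Y,np.cross(X,Y)])
print('t',st['t'],'tcp',st['tcp_pos'].round(2),'F',st['contact_force'].round(1),'w',round(st['gripper_width'],1),'j6',st['joints'][5].round(2))
print('shift',(A.inv().apply(np.array([x,y,z])-st['tcp_pos'])/300).round(4),'turn',((A.inv()*B).as_rotvec()/(np.pi/4)).round(4))
E
python3 g.py 430 -40 230 3
```

```text
t 0.95 tcp [ 318.36 -283.88  230.95] F [-0.9 -1.1 -0. ] w 37.8 j6 -0.44
shift [ 0.0033 -0.1308 -0.8844] turn [-8.003e-01  3.000e-04 -2.500e-03]
```

>>> {"method": "move_arm", "body": {
  "targets": [
    [0,-0.13,-0.884,-0.8,0,0],
    [0,-0.13,-0.884,-0.8,0,0],
    [0,-0.13,-0.884,-0.8,0,0],
    [0,-0.13,-0.884,-0.8,0,0],
    [0,-0.13,-0.884,-0.8,0,0],
    [0,-0.13,-0.884,-0.8,0,0],
    [0,-0.13,-0.884,-0.8,0,0]
  ]
}}

```text
t: 1.65
tcp_pos: [430.7, -38.9, 230.6]
orientation: [0.486, 0.513, -0.486, 0.514]
contact_force: [0.1, 0.3, -0.6]
gripper_width: 0.6
```

```bash
python3 g.py 430 -40 230 3; python3 -c "
from h import *
s=snap('wrist','c.png')"
```

```text
t 1.65 tcp [430.73 -38.86 230.55] F [ 0.1  0.3 -0.6] w 0.6 j6 -0.43
shift [ 0.0018 -0.0026  0.0037] turn [ 0.0046  0.0005 -0.0015]
```

View pics/c.png

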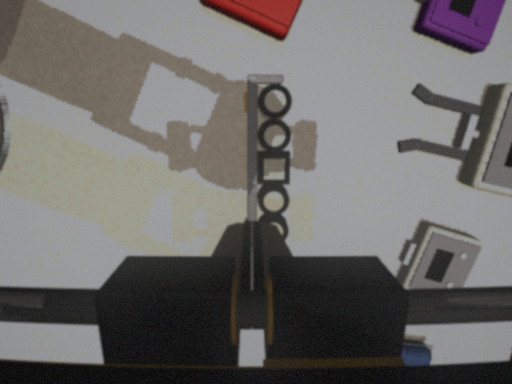

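The wrist view shows the square at (274,167), between rounds at (275,101), (274,135), (273,200) and (273,230). The reader's guides are at (445,98) and (430,146), and the stop bar is at (463,130).

Run:
```python
from h import *
s=snap('wrist');g=cv2.cvtColor(s['image'],cv2.COLOR_RGB2GRAY)
m=np.zeros_like(g);m[80:228,256:294]=(g[80:228,256:294]<70)*255
C,H=cv2.findContours(m,cv2.RETR_CCOMP,cv2.CHAIN_APPROX_NONE)
for k,h in zip(C,H[0]):
    if h[3]>=0 and cv2.contourArea(k)>80:  # inner discs
        w=onplane(s,k[:,0],24)[:,:2].astype(np.float32);r=cv2.minAreaRect(w);print('inner',k[:,0].mean(0),np.round(r[0],1),np.round(r[1],1),round(r[2],1))
# outer edges of caps, subpixel-ish: per-row black extents
for v in range(150,186,3):
    print(v,np.where(m[v]>0)[0][[0,-1]] if m[v].any() else None,end=' ')
print()
P=cloud(s)
m=np.zeros_like(g);m[75:165,390:475]=(g[75:165,390:475]<110)*255
n,l,stt,c=cv2.connectedComponentsWithStats(m)
for i in range(1,n):
    if stt[i,4]>60:
        print('guide',stt[i],c[i])
im=cv2.resize(s['image'][70:240,240:500],None,fx=3,fy=3,interpolation=cv2.INTER_CUBIC);cv2.imwrite('pics/d.png',im[...,::-1])
```

```text
inner [273.76923077 199.38461538] [459.2 -82. ] [29.4 28.8] 49.8
inner [274.63529412 167.96470588] [457.5 -42.8] [28.2 29.6] 3.5
inner [275.3030303  134.13636364] [455.9  -2.4] [27.5 27.2] 3.2
inner [275.53030303  98.95454545] [453.1  38.6] [26.8 27.1] 49.0
150 [258 284] 153 [257 289] 156 [257 289] 159 [257 289] 162 [257 289] 165 [257 289] 168 [256 289] 171 [258 288] 174 [258 288] 177 [258 288] 180 [259 288] 183 [263 282] 
guide [ 398   82   77   83 2161] [444.44516428 126.52984729]
```

View pics/d.png

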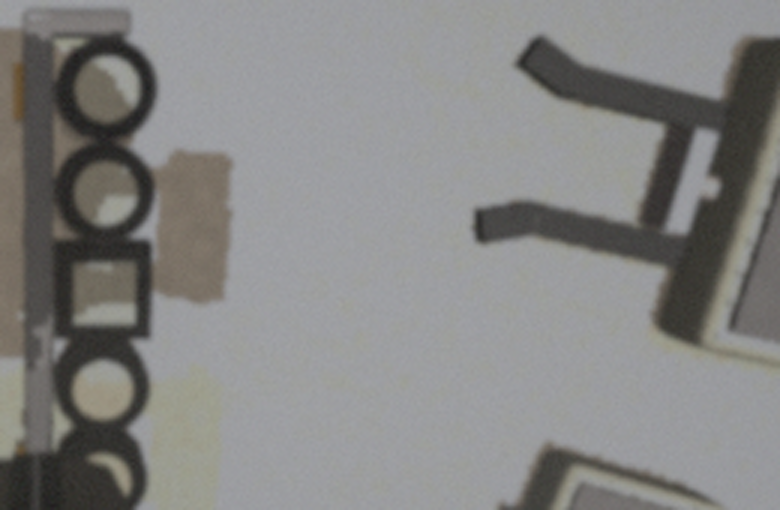

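```bash
python3 - <<'E'
from h import *
s=snap('wrist');g=cv2.GaussianBlur(cv2.cvtColor(s['image'],cv2.COLOR_RGB2GRAY),(3,3),0).astype(float)
# guide inner edges along columns (dark/bright crossing at mid level)
U=[];L=[]
for u in range(432,456,2):
    col=g[:,u]
    a=int(98+(u-430)*.19); b=int(139+(u-420)*.2)
    # centres of dark bands
    def band(c,w=9):
        seg=np.arange(c-w,c+w+1);v=col[seg];th=(v.min()+np.percentile(v,90))/2
        i=seg[np.where(v<th)[0]];lo,hi=i[0],i[-1]
        f=lambda p,q:p+(q-p)*(th-col[p])/(col[q]-col[p])
        return f(lo,lo-1),f(hi,hi+1)
    U.append((u,*band(a)));L.append((u,*band(b+3)))
U=np.array(U);L=np.array(L)
print(U[::4].round(1),L[::4].round(1))
for n,A in(('U',U),('L',L)):
    for k in(1,2):
        w=onplane(s,A[:,[0,k]],8)[:,:2];p=np.polyfit(w[:,0],w[:,1],1);print(n,k,'yaw',np.degrees(np.arctan(p[0])).round(2),'y at x=650',np.polyval(p,650).round(2),'res',np.abs(np.polyval(p,w[:,0])-w[:,1]).max().round(2),w[:,0].min().round(),w[:,0].max().round())
# stop bar face, crop px
c=lambda x,y:(240+x/3,70+y/3)
print('stop top -x edge',onplane(s,[c(668,125),c(643,218)],20).round(1),'+x edge',onplane(s,[c(692,125),c(665,225)],20).round(1))
print('lip tips',onplane(s,[c(520,63),c(478,208)],8).round(1))
E
python3 g.py 457.3 -41.2 60 3
```

```text
[[432.   89.2 102.6]
 [440.   92.  104.6]
 [448.   94.2 106.6]] [[432.  139.3 150.6]
 [440.  140.9 152.4]
 [448.  142.8 154.4]]
U 1 yaw -9.37 y at x=650 61.04 res 0.72 646.0 675.0
U 2 yaw -8.2 y at x=650 45.94 res 0.34 648.0 678.0
L 1 yaw -3.26 y at x=650 1.11 res 4.67 655.0 684.0
L 2 yaw -6.96 y at x=650 -11.79 res 0.94 658.0 688.0
stop top -x edge [[682.5  38.1  20. ]
 [678.4   0.   20. ]] +x edge [[692.8  38.9  20. ]
 [688.5  -2.2  20. ]]
lip tips [[622.2  58.6   8. ]
 [612.8  -1.1   8. ]]
t 1.8 tcp [429.9  -41.55 230.67] F [ 0.4 -1.9  0.2] w 0.2 j6 -0.43
shift [0.569  0.0907 0.0028] turn [-0.0019  0.0016 -0.0012]
```

>>> {"method": "move_arm", "body": {
  "targets": [
    [0.33,0.09,0.003,0,0,0],
    [0.5,0.09,0.003,0,0,0],
    [0.65,0.09,0.003,0,0,0],
    [0.669,0.09,0.003,0,0,0],
    [0.669,0.09,0.003,0,0,0],
    [0.669,0.09,0.003,0,0,0]
  ]
}}

```text
t: 2.4
tcp_pos: [456.3, -42.3, 30.0]
orientation: [0.487, 0.512, -0.488, 0.512]
contact_force: [0.4, 0.3, -0.7]
gripper_width: 0.2
```

```bash
python3 g.py 457.3 -41.2 24 3; python3 -c "
from h import *
s=snap('wrist');im=s['image'][100:300,180:440];cv2.imwrite('pics/e.png',cv2.resize(im,None,fx=3,fy=3)[...,::-1])"
```

```text
t 2.4 tcp [456.31 -42.28  30.01] F [ 0.4  0.3 -0.7] w 0.2 j6 -0.4
shift [ 0.02    0.0035 -0.0035] turn [-0.0043  0.0007  0.0014]
```

View pics/e.png

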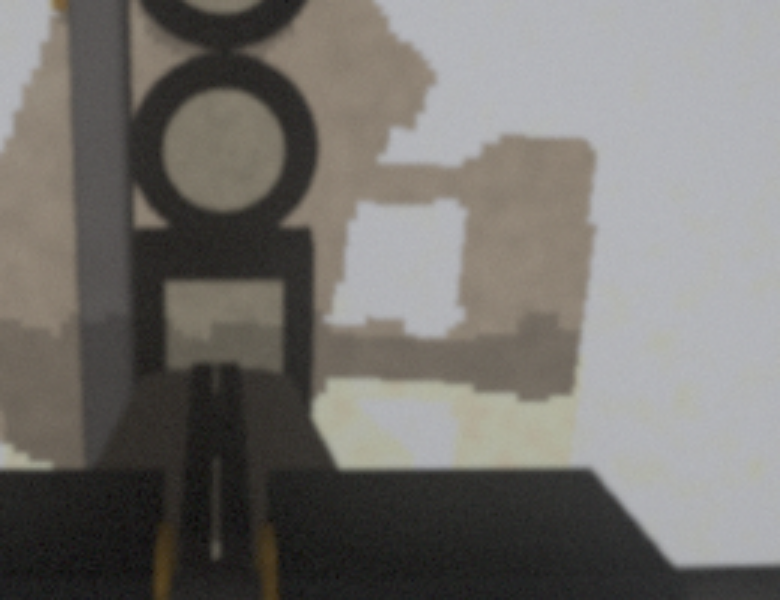

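Run:
```python
from h import *
s=snap('wrist');st=get_state();M=R.from_quat(st['orientation']).as_matrix()
def proj(p):
    rv,_=cv2.Rodrigues(Rm(s).T);t=-Rm(s).T@np.array(s['position'])
    return cv2.projectPoints(np.array(p,float).reshape(-1,1,3),rv,t,np.array(s['mtx']),np.array(s['D']))[0].reshape(-1,2)
q=lambda uv:((np.array(uv)-[180,100])*3).round()
print('tcp',q(proj(st['tcp_pos']))); print('tip edge -10z',q(proj(st['tcp_pos']-10*M[:,2])),'y+-18',q(proj(st['tcp_pos']+18*M[:,1])),q(proj(st['tcp_pos']-18*M[:,1])))
for v in((457.3,-41.2,24),(457.3,-21.2,24),(457.3,-61.2,24)):print(v,q(proj(v)))
c=lambda x,y:(180+x/3,100+y/3)
print('meas',onplane(s,[c(223,150),c(223,324),c(224,230),c(135,310),c(312,310),c(215,370)],24).round(1))
```

```text
tcp [[223. 347.]]
tip edge -10z [[223. 301.]] y+-18 [[309. 347.]] [[137. 347.]]
(457.3, -41.2, 24) [[214. 328.]]
(457.3, -21.2, 24) [[218. 237.]]
(457.3, -61.2, 24) [[209. 414.]]
meas [[457.3  -2.5  24. ]
 [459.3 -40.3  24. ]
 [458.4 -19.5  24. ]
 [440.1 -38.1  24. ]
 [478.4 -36.2  24. ]
 [458.1 -50.9  24. ]]
```

Run:
```python
from h import *
s=snap('wrist');P=cloud(s);g=cv2.cvtColor(s['image'],cv2.COLOR_RGB2GRAY)
for u in(238,243,252,262,268):
    print(u,[(v,*P[v,u].round(0).astype(int),int(g[v,u])) for v in range(190,262,5)])
```

```text
238 [(190, np.int64(449), np.int64(-29), np.int64(23), 60), (195, np.int64(449), np.int64(-32), np.int64(25), 110), (200, np.int64(449), np.int64(-36), np.int64(25), 116), (205, np.int64(450), np.int64(-39), np.int64(24), 119), (210, np.int64(450), np.int64(-42), np.int64(25), 105), (215, np.int64(450), np.int64(-46), np.int64(26), 93), (220, np.int64(450), np.int64(-49), np.int64(25), 93), (225, np.int64(451), np.int64(-34), np.int64(78), 50), (230, np.int64(451), np.int64(-34), np.int64(85), 50), (235, np.int64(452), np.int64(-34), np.int64(93), 48), (240, np.int64(452), np.int64(-34), np.int64(100), 46), (245, np.int64(452), np.int64(-34), np.int64(106), 48), (250, np.int64(455), np.int64(22), np.int64(242), 48), (255, np.int64(453), np.int64(-33), np.int64(117), 47), (260, np.int64(453), np.int64(-34), np.int64(121), 39)]
243 [(190, np.int64(452), np.int64(-29), np.int64(25), 59), (195, np.int64(453), np.int64(-32), np.int64(26), 115), (200, np.int64(453), np.int64(-35), np.int64(25), 119), (205, np.int64(453), np.int64(-39), np.int64(25), 121), (210, np.int64(453), np.int64(-42)
[... 2388 characters left out ...]
 np.int64(-35), np.int64(25), 105), (205, np.int64(469), np.int64(-38), np.int64(24), 100), (210, np.int64(469), np.int64(-41), np.int64(25), 85), (215, np.int64(470), np.int64(-45), np.int64(26), 86), (220, np.int64(470), np.int64(-48), np.int64(26), 87), (225, np.int64(466), np.int64(-34), np.int64(77), 55), (230, np.int64(466), np.int64(-34), np.int64(86), 50), (235, np.int64(465), np.int64(-34), np.int64(93), 51), (240, np.int64(465), np.int64(-34), np.int64(99), 51), (245, np.int64(465), np.int64(-33), np.int64(106), 53), (250, np.int64(464), np.int64(-33), np.int64(112), 51), (255, np.int64(464), np.int64(-33), np.int64(117), 46), (260, np.int64(464), np.int64(-33), np.int64(121), 43)]
```

Run:
```python
from h import *
s=snap('scene');st=get_state()
rv,_=cv2.Rodrigues(Rm(s).T);t=-Rm(s).T@np.array(s['position'])
p=st['tcp_pos'];q=cv2.projectPoints(np.array([p,p+[0,0,48]]).reshape(-1,1,3),rv,t,np.array(s['mtx']),np.array(s['D']))[0].reshape(-1,2);print(q)
u,v=q[0].astype(int);u0,v0=u-60,v-70
print('crop px',(q-[u0,v0])*6)
cv2.imwrite('pics/f.png',cv2.resize(s['image'][v0:v0+95,u0:u0+120],None,fx=6,fy=6,interpolation=cv2.INTER_CUBIC)[...,::-1])
```

```text
[[229.76095438 162.7257804 ]
 [228.99474574 149.85959434]]
crop px [[364.56572627 424.35468238]
 [359.96847442 347.15756606]]
```

View pics/f.png

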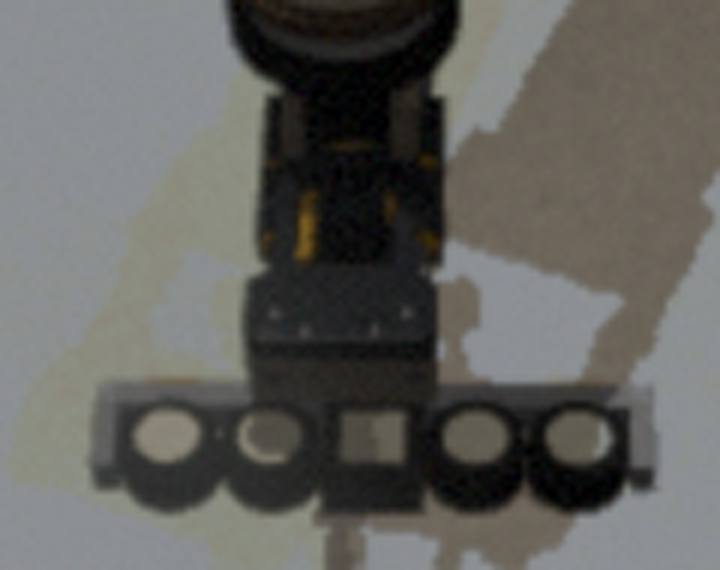

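The scene crop shows the square uncovered at (370,440), and the gripper is visible only above it. By depth the visible fingers end about 46 mm above the reported TCP, so I'll find the contact by feel.

>>> {"method": "move_arm", "body": {
  "targets": [
    [0,0.005,-0.009,0,0,0],
    [0.01,0.005,-0.009,0,0,0],
    [0.015,0.005,-0.009,0,0,0],
    [0.02,0.005,-0.009,0,0,0],
    [0.022,0.005,-0.009,0,0,0],
    [0.022,0.005,-0.009,0,0,0]
  ]
}}

```text
t: 3.2
tcp_pos: [460.8, -39.7, 26.2]
orientation: [0.488, 0.51, -0.487, 0.515]
contact_force: [-0.9, 0.1, -0.8]
gripper_width: 0.9
```

```bash
python3 g.py 457.6 -39.5 24 3
```

```text
t 3.2 tcp [460.76 -39.7   26.22] F [-0.9  0.1 -0.8] w 0.9 j6 -0.4
shift [ 0.0073 -0.0105 -0.0012] turn [-0.0024  0.0043 -0.0073]
```

>>> {"method": "move_arm", "body": {
  "targets": [
    [0,-0.01,0,0,0,0],
    [0,-0.01,0,0,0,0],
    [0,-0.01,0,0,0,0]
  ]
}}

```text
t: 3.5
tcp_pos: [457.6, -39.9, 26.2]
orientation: [0.488, 0.51, -0.487, 0.515]
contact_force: [-0.3, -0.6, 0.4]
gripper_width: 0.4
```

```bash
python3 g.py 457.6 -39.5 24 3;python3 -c "
from h import *
print(get_state()['effort'],get_state()['torque'],get_state()['joint_vel'])"
```

```text
t 3.5 tcp [457.64 -39.85  26.18] F [-0.3 -0.6  0.4] w 0.4 j6 -0.4
shift [ 0.0073 -0.0001 -0.0012] turn [-0.0025  0.0043 -0.0073]
[ 2.59216293e-03 -2.88464195e+01 -2.74501723e+01  5.14128059e-02
  3.12853628e-02 -1.98652349e-03] [-0.04777335 -0.05276857 -0.06936271] [ 0.00137933  0.00126788 -0.00622448  0.00048438 -0.00199885  0.00019587]
```

>>> {"method": "move_arm", "body": {
  "targets": [
    [0.004,0,0,0,0,0],
    [0.008,0,0,0,0,0],
    [0.012,0,0,0,0,0],
    [0.012,0,0,0,0,0]
  ]
}}

```text
t: 3.9
tcp_pos: [457.5, -39.8, 22.3]
orientation: [0.488, 0.51, -0.487, 0.515]
contact_force: [-0.7, -0.2, 0.4]
gripper_width: 0.3
```

>>> {"method": "move_arm", "body": {
  "targets": [
    [0.003,0,0,0,0,0],
    [0.006,0,0,0,0,0],
    [0.007,0,0,0,0,0]
  ]
}}

```text
t: 4.2
tcp_pos: [457.4, -39.8, 20.1]
orientation: [0.488, 0.51, -0.487, 0.514]
contact_force: [0.2, 0.2, 0.2]
gripper_width: 0.4
```

Run:
```python
from h import *
s=snap('wrist');P=cloud(s)
for u in(240,252,264):
    print(u,[(v,*P[v,u].round(1).tolist()) for v in range(212,232,2)])
print(get_state()['tcp_pos'],s['position'])
```

```text
240 [(212, 449.4, -36.8, 24.4), (214, 449.5, -37.8, 25.4), (216, 449.5, -39.3, 24.7), (218, 449.6, -40.3, 25.7), (220, 449.6, -42.0, 24.3), (222, 450.2, -31.8, 58.9), (224, 450.3, -31.5, 63.2), (226, 450.4, -31.6, 65.8), (228, 450.5, -31.2, 69.9), (230, 450.5, -31.1, 73.1)]
252 [(212, 456.8, -36.1, 25.7), (214, 456.8, -37.5, 25.2), (216, 456.9, -38.8, 25.2), (218, 457.0, -40.4, 24.2), (220, 457.0, -41.4, 25.1), (222, 456.3, -30.5, 62.0), (224, 456.3, -30.3, 65.7), (226, 456.3, -30.6, 67.8), (228, 456.3, -30.4, 71.5), (230, 456.3, -30.6, 73.8)]
264 [(212, 464.1, -35.8, 25.3), (214, 464.2, -37.0, 25.7), (216, 464.3, -38.4, 25.2), (218, 464.4, -39.9, 24.8), (220, 464.5, -41.1, 25.0), (222, 462.6, -31.4, 58.3), (224, 462.4, -31.0, 62.7), (226, 462.3, -30.9, 66.1), (228, 462.2, -30.9, 69.1), (230, 462.1, -30.9, 72.0)]
[457.4179881  -39.79103768  20.09986872] [452.66797136  24.88548425 229.18676524]
```

Touch and depth agree: the real fingertips sit about 38–40 mm above the reported TCP. Contact should come near a reported z of −14.

>>> {"method": "move_arm", "body": {
  "targets": [
    [0.02,0,0,0,0,0],
    [0.04,0,0,0,0,0],
    [0.06,0,0,0,0,0],
    [0.075,0,0,0,0,0],
    [0.075,0,0,0,0,0]
  ]
}}

```text
t: 4.75
tcp_pos: [456.7, -39.5, -3.4]
orientation: [0.488, 0.511, -0.487, 0.514]
contact_force: [-1.1, 0.8, -0.3]
gripper_width: 0.3
```

```bash
python3 g.py 457.6 -39.5 -10 3
python3 - <<'E'
from h import *
s=snap('wrist');P=cloud(s)
for u in(240,264):
    print(u,[(v,*P[v,u].round(1).tolist()) for v in range(214,230,2)])
cv2.imwrite('pics/g.png',cv2.resize(s['image'][130:290,150:360],None,fx=3,fy=3,interpolation=cv2.INTER_CUBIC)[...,::-1])
E
```

```text
t 4.75 tcp [456.68 -39.54  -3.39] F [-1.1  0.8 -0.3] w 0.3 j6 -0.4
shift [ 0.0221  0.003  -0.    ] turn [-0.0025  0.003  -0.0042]
240 [(214, 449.1, -30.6, 24.7), (216, 449.2, -31.6, 25.2), (218, 449.2, -33.1, 24.1), (220, 449.3, -34.0, 24.8), (222, 449.5, -31.5, 35.8), (224, 449.6, -31.3, 39.6), (226, 449.7, -31.3, 42.7), (228, 449.8, -31.2, 46.1)]
264 [(214, 462.3, -30.0, 24.5), (216, 462.4, -31.3, 24.1), (218, 462.4, -32.5, 23.8), (220, 462.5, -33.7, 23.9), (222, 461.9, -31.0, 35.6), (224, 452.3, 25.0, 205.8), (226, 461.6, -30.7, 42.7), (228, 461.5, -30.9, 45.3)]
```

View pics/g.png

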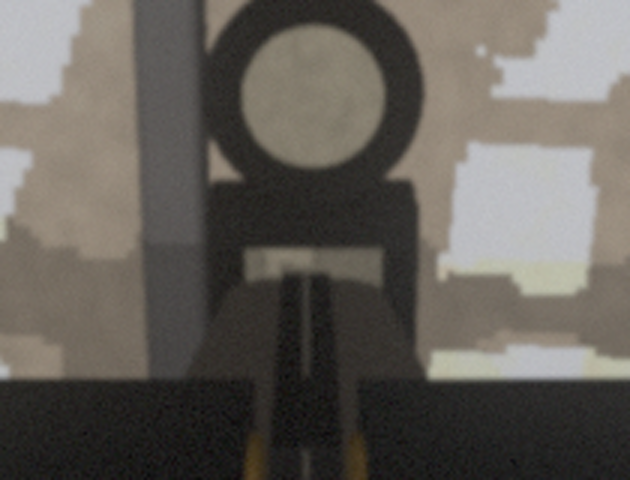

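>>> {"method": "move_arm", "body": {
  "targets": [
    [0,0.004,-0.01,0,0,0],
    [0.015,0.004,-0.01,0,0,0],
    [0.025,0.004,-0.01,0,0,0],
    [0.028,0.004,-0.01,0,0,0],
    [0.028,0.004,-0.01,0,0,0]
  ]
}}

```text
t: 5.3
tcp_pos: [458.0, -36.6, -11.5]
orientation: [0.488, 0.511, -0.487, 0.514]
contact_force: [0.5, -0.4, -0.7]
gripper_width: 0.6
```

>>> {"method": "move_arm", "body": {
  "targets": [
    [0.004,0,0,0,0,0],
    [0.006,0,0,0,0,0],
    [0.006,0,0,0,0,0]
  ]
}}

```text
t: 5.6
tcp_pos: [457.9, -36.6, -13.4]
orientation: [0.488, 0.511, -0.487, 0.514]
contact_force: [-0.9, -0.8, -0.1]
gripper_width: 0.1
```

>>> {"method": "move_arm", "body": {
  "targets": [
    [0.003,0,0,0,0,0],
    [0.005,0,0,0,0,0],
    [0.005,0,0,0,0,0]
  ]
}}

```text
t: 5.9
tcp_pos: [458.1, -36.7, -14.7]
orientation: [0.488, 0.511, -0.487, 0.514]
contact_force: [-0.3, -0.5, 1.7]
gripper_width: 0.7
```

>>> {"method": "move_arm", "body": {
  "targets": [
    [0.002,0,0,0,0,0],
    [0.004,0,0,0,0,0],
    [0.004,0,0,0,0,0]
  ]
}}

```text
t: 6.2
tcp_pos: [458.4, -36.8, -15.4]
orientation: [0.488, 0.511, -0.487, 0.514]
contact_force: [-1.7, 0.9, 6.8]
gripper_width: 0.4
```

>>> {"method": "move_arm", "body": {
  "targets": [
    [0.003,0,0,0,0,0],
    [0.004,0.005,0,0,0,0],
    [0.004,0.015,0,0,0,0],
    [0.004,0.025,0,0,0,0],
    [0.004,0.035,0,0,0,0],
    [0.004,0.035,0,0,0,0]
  ]
}}

```text
t: 6.8
tcp_pos: [470.1, -36.6, -15.6]
orientation: [0.488, 0.51, -0.487, 0.515]
contact_force: [-1.4, 0.8, 7.2]
gripper_width: 0.5
```

```bash
python3 g.py 520 -35 -16 3
python3 - <<'E'
from h import *
s=snap('wrist');cv2.imwrite('pics/i.png',cv2.resize(s['image'][130:290,150:360],None,fx=3,fy=3,interpolation=cv2.INTER_CUBIC)[...,::-1])
E
```

```text
t 6.8 tcp [470.12 -36.56 -15.57] F [-1.4  0.8  7.2] w 0.5 j6 -0.38
shift [0.0024 0.1663 0.0032] turn [-0.0024  0.0042 -0.0073]
```

View pics/i.png

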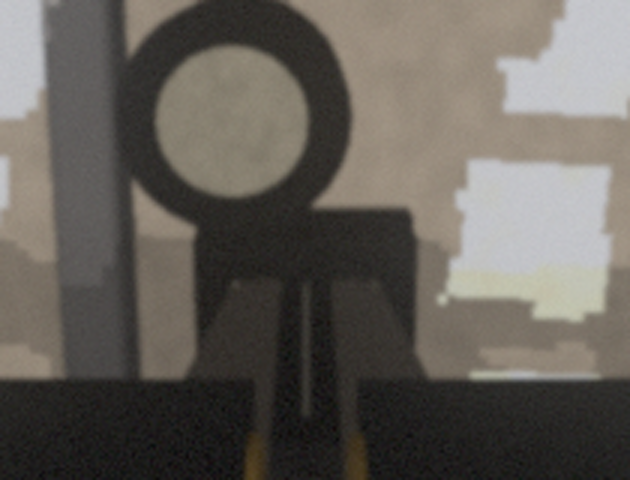

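>>> {"method": "move_arm", "body": {
  "targets": [
    [0.003,0.02,0,0,0,0],
    [0.003,0.04,0,0,0,0],
    [0.003,0.06,0,0,0,0],
    [0.003,0.08,0,0,0,0],
    [0.003,0.1,0,0,0,0],
    [0.003,0.12,0,0,0,0],
    [0.003,0.14,0,0,0,0],
    [0.003,0.15,0,0,0,0],
    [0.003,0.15,0,0,0,0]
  ]
}}

```text
t: 7.75
tcp_pos: [516.5, -34.6, -15.3]
orientation: [0.488, 0.509, -0.486, 0.515]
contact_force: [0.7, -0.4, 5.8]
gripper_width: 0.2
```

```bash
python3 g.py 585 33 -16 -8.6
```

```text
t 7.75 tcp [516.5  -34.64 -15.28] F [ 0.7 -0.4  5.8] w 0.2 j6 -0.35
shift [ 0.0035  0.2394 -0.2137] turn [ 0.2553  0.0041 -0.0108]
```

>>> {"method": "move_arm", "body": {
  "targets": [
    [0.005,0.02,-0.018,0.02,0,0],
    [0.005,0.042,-0.036,0.045,0,0],
    [0.005,0.064,-0.055,0.07,0,0],
    [0.005,0.086,-0.075,0.095,0,0],
    [0.005,0.108,-0.095,0.12,0,0],
    [0.005,0.13,-0.115,0.145,0,0],
    [0.005,0.152,-0.135,0.17,0,0],
    [0.005,0.174,-0.155,0.195,0,0],
    [0.005,0.196,-0.175,0.22,0,0],
    [0.005,0.218,-0.195,0.24,0,0],
    [0.005,0.239,-0.214,0.255,0,0],
    [0.005,0.239,-0.214,0.255,0,0]
  ]
}}

```text
t: 8.95
tcp_pos: [587.0, 33.5, -15.2]
orientation: [0.538, 0.457, -0.534, 0.465]
contact_force: [0.8, 1.2, 6.7]
gripper_width: 0.6
```

```bash
python3 g.py 585 33 -16 -8.6;python3 - <<'E'
from h import *
s=snap('wrist');cv2.imwrite('pics/j.png',cv2.resize(s['image'][90:290,190:450],None,fx=3,fy=3,interpolation=cv2.INTER_CUBIC)[...,::-1])
E
```

```text
t 8.95 tcp [587.03  33.51 -15.2 ] F [0.8 1.2 6.7] w 0.6 j6 0.0
shift [ 0.0026 -0.0065  0.0027] turn [ 0.0006  0.0025 -0.0156]
```

View pics/j.png

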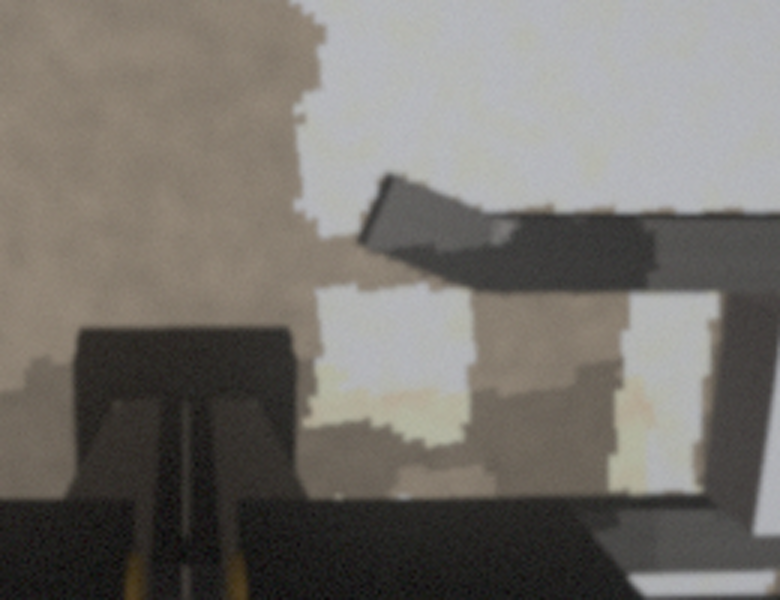

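The view is well aligned. The guide's inner edge runs level along row 291, parallel to the cap. The cap's foot edge is at row 328 and its sides at columns 77 and 292.

Run:
```python
from h import *
s=snap('wrist');st=get_state();A=R.from_quat(st['orientation'])
c=lambda x,y:(190+x/3,90+y/3)
f=lambda pts,z:A.inv().apply(onplane(s,[c(*p) for p in pts],z)-st['tcp_pos'])[:,1:].round(2)
print('guide inner',f([(490,290),(620,291),(700,292)],8))
print('guide outer',f([(490,214),(620,213),(720,213)],8))
print('cap foot edge',f([(90,328),(185,328),(285,329)],0))
print('cap top edge?',f([(76,365),(294,365)],24))
print('lip tip',f([(390,174),(362,242)],8),'stop top edge',f([(722,300),(705,490)],20),'stop base',f([(722,300),(705,490)],0))
```

```text
guide inner [[ 56.17 -23.29]
 [ 80.94 -23.07]
 [ 96.53 -22.87]]
guide outer [[ 55.21 -37.47]
 [ 79.51 -37.74]
 [ 98.66 -37.84]]
cap foot edge [[-18.69 -14.18]
 [ -0.35 -14.13]
 [ 19.   -13.87]]
cap top edge? [[-18.93 -13.84]
 [ 18.32 -13.73]]
lip tip [[ 36.51 -44.68]
 [ 31.92 -32.29]] stop top edge [[ 94.53 -24.08]
 [ 96.    12.04]] stop base [[105.41 -19.47]
 [107.05  20.8 ]]
```

>>> {"method": "move_arm", "body": {
  "targets": [
    [0.005,0,-0.01,0,0,-0.005],
    [0.005,0,-0.022,0,0,-0.01],
    [0.005,0.01,-0.022,0,0,-0.015],
    [0.005,0.03,-0.022,0,0,-0.015],
    [0.005,0.05,-0.022,0,0,-0.015],
    [0.005,0.07,-0.022,0,0,-0.015],
    [0.005,0.08,-0.022,0,0,-0.015]
  ]
}}

```text
t: 9.75
tcp_pos: [612.8, 36.2, -15.4]
orientation: [0.536, 0.46, -0.536, 0.462]
contact_force: [-1.7, 0.8, 6.9]
gripper_width: 0.5
```

```bash
python3 g.py 585 33 -16 -8.6;python3 - <<'E'
from h import *
s=snap('wrist');cv2.imwrite('pics/k.png',cv2.resize(s['image'][90:290,190:450],None,fx=3,fy=3,interpolation=cv2.INTER_CUBIC)[...,::-1])
E
```

```text
t 9.75 tcp [612.81  36.16 -15.35] F [-1.7  0.8  6.9] w 0.5 j6 0.01
shift [ 0.002  -0.0901  0.0242] turn [ 0.0005  0.0021 -0.0029]
```

View pics/k.png

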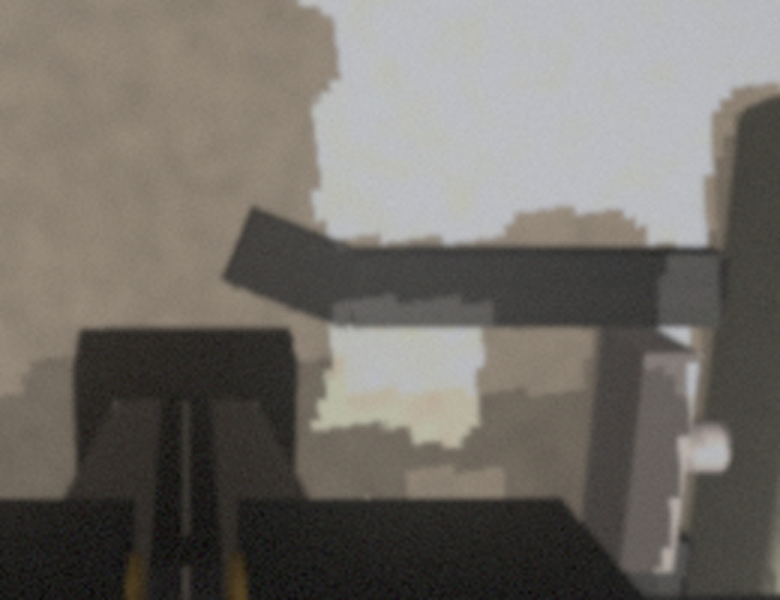

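Gap to the guide is now about 2 mm. The stop's base is at about column 592 and the cap's front at 292, so about 62 mm is left to go.

>>> {"method": "move_arm", "body": {
  "targets": [
    [0.005,0.015,0,0,0,0],
    [0.005,0.03,0,0,0,0],
    [0.005,0.045,0,0,0,0],
    [0.005,0.06,0,0,0,0],
    [0.005,0.075,0,0,0,0],
    [0.005,0.09,0,0,0,0],
    [0.005,0.105,0,0,0,0],
    [0.005,0.12,0,0,0,0],
    [0.005,0.135,0,0,0,0],
    [0.005,0.15,0,0,0,0],
    [0.005,0.15,0,0,0,0]
  ]
}}

```text
t: 10.9
tcp_pos: [659.3, 29.2, -15.4]
orientation: [0.537, 0.459, -0.535, 0.463]
contact_force: [0.0, -0.5, 7.3]
gripper_width: 0.4
```

```bash
python3 g.py 680 26 -16 -8.6;python3 - <<'E'
from h import *
s=snap('wrist');cv2.imwrite('pics/l.png',cv2.resize(s['image'][90:290,190:450],None,fx=3,fy=3,interpolation=cv2.INTER_CUBIC)[...,::-1])
E
```

```text
t 10.9 tcp [659.31  29.16 -15.35] F [ 0.  -0.5  7.3] w 0.4 j6 0.01
shift [0.0025 0.0698 0.0001] turn [ 0.0002  0.0018 -0.007 ]
```

View pics/l.png

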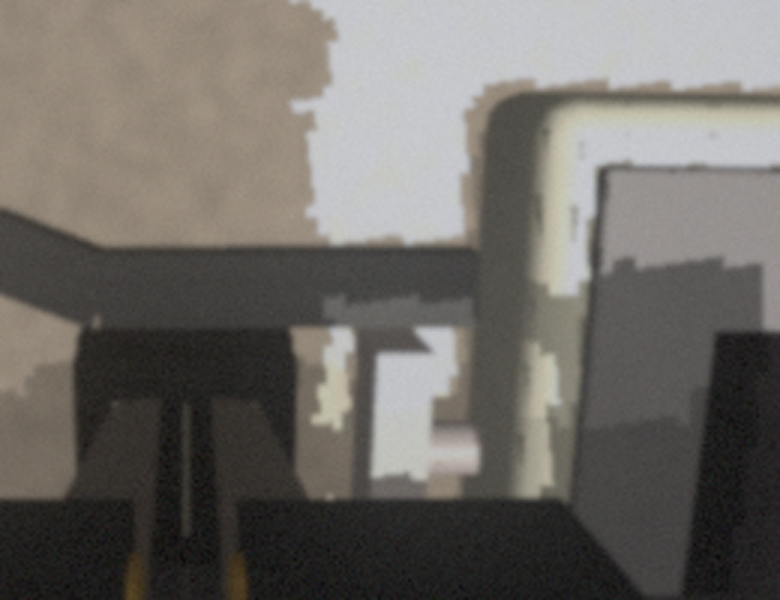

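>>> {"method": "move_arm", "body": {
  "targets": [
    [0.004,0.01,0,0,0,0],
    [0.004,0.02,0,0,0,0],
    [0.004,0.03,0,0,0,0],
    [0.004,0.036,0,0,0,0],
    [0.004,0.036,0,0,0,0]
  ]
}}

```text
t: 11.45
tcp_pos: [671.1, 27.5, -15.3]
orientation: [0.537, 0.459, -0.535, 0.464]
contact_force: [-1.6, 0.3, 6.7]
gripper_width: 0.3
```

>>> {"method": "move_arm", "body": {
  "targets": [
    [0.004,0.005,0,0,0,0],
    [0.004,0.01,0,0,0,0],
    [0.004,0.01,0,0,0,0]
  ]
}}

```text
t: 11.75
tcp_pos: [672.5, 27.3, -16.0]
orientation: [0.536, 0.46, -0.536, 0.462]
contact_force: [-7.9, -0.3, 10.1]
gripper_width: 0.5
```

The cap is at the stop, with −7.9 N along x and 10 N down. I'll build the push a little further and hold it.

>>> {"method": "move_arm", "body": {
  "targets": [
    [0.003,0.004,0,0,0,0],
    [0.003,0.007,0,0,0,0],
    [0.003,0.008,0,0,0,0],
    [0.003,0.008,0,0,0,0]
  ]
}}

```text
t: 12.15
tcp_pos: [672.3, 27.4, -16.3]
orientation: [-0.535, -0.462, 0.537, -0.461]
contact_force: [-11.1, 0.7, 13.2]
gripper_width: 0.4
```

>>> {"method": "move_arm", "body": {
  "targets": [
    [0.002,0.009,0,0,0,0],
    [0.002,0.009,0,0,0,0],
    [0.002,0.009,0,0,0,0],
    [0.002,0.009,0,0,0,0],
    [0.002,0.009,0,0,0,0],
    [0.002,0.009,0,0,0,0]
  ]
}}

```text
t: 12.75
tcp_pos: [672.2, 27.3, -16.4]
orientation: [-0.533, -0.463, 0.539, -0.46]
contact_force: [-10.9, 0.5, 12.3]
gripper_width: 0.3
```

>>> {"method": "move_arm", "body": {
  "targets": [
    [0.002,0.009,0,0,0,0],
    [0.002,0.009,0,0,0,0],
    [0.002,0.009,0,0,0,0],
    [0.002,0.009,0,0,0,0],
    [0.002,0.009,0,0,0,0],
    [0.002,0.009,0,0,0,0],
    [0.002,0.009,0,0,0,0],
    [0.002,0.009,0,0,0,0],
    [0.002,0.009,0,0,0,0],
    [0.002,0.009,0,0,0,0],
    [0.002,0.009,0,0,0,0],
    [0.002,0.009,0,0,0,0]
  ]
}}

```text
t: 13.95
tcp_pos: [672.0, 27.4, -16.4]
orientation: [-0.531, -0.465, 0.54, -0.458]
contact_force: [-11.3, 1.1, 13.4]
gripper_width: 0.6
```

>>> {"method": "move_arm", "body": {
  "targets": [
    [0,0.002,0,0,0,0],
    [-0.003,0,0,0,0,0],
    [-0.008,0,0,0,0,0],
    [-0.02,0,0,0,0,0],
    [-0.1,0,0,0,0,0],
    [-0.25,0,0,0,0,0],
    [-0.4,0,0,0,0,0],
    [-0.5,-0.1,0,0,0,0],
    [-0.5,-0.25,0,0,0,0],
    [-0.5,-0.3,0,0,0,0],
    [-0.5,-0.3,0,0,0,0]
  ]
}}

```text
t: 15.05
tcp_pos: [583.7, 41.4, 134.9]
orientation: [-0.531, -0.466, 0.54, -0.458]
contact_force: [0.8, -0.2, -0.4]
gripper_width: 0.1
```

```bash
python3 g.py 585 33 130 -8.6;python3 - <<'E'
from h import *
s=snap('wrist');a=s['image'];t=snap('top')['image'][90:250,210:310]
cv2.imwrite('pics/m.png',np.hstack([cv2.resize(a,(512,384)),cv2.resize(t,(240,384))])[...,::-1])
E
```

```text
t 15.05 tcp [583.72  41.36 134.9 ] F [ 0.8 -0.2 -0.4] w 0.1 j6 0.01
shift [0.0163 0.0086 0.0269] turn [0.003  0.0039 0.0217]
```

View pics/m.png

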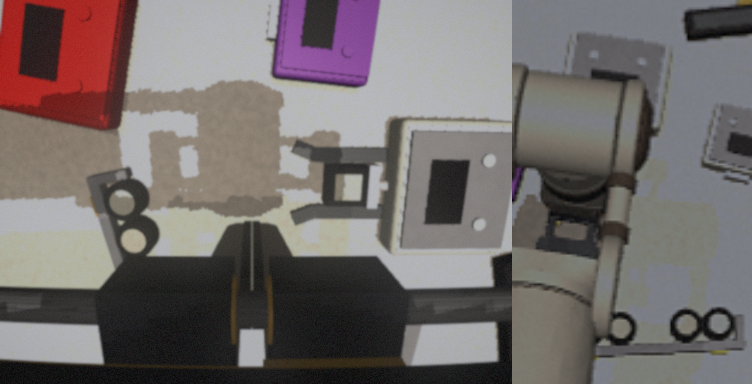

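Run:
```python
from h import *
s=snap('wrist')
cv2.imwrite('pics/n.png',cv2.resize(s['image'][130:235,280:400],None,fx=5,fy=5,interpolation=cv2.INTER_CUBIC)[...,::-1])
g=cv2.cvtColor(s['image'],cv2.COLOR_RGB2GRAY)
c=lambda p:onplane(s,[p],24)[0].round(1)
print('rounds',c((128,198)),c((134,238)))
```

```text
rounds [462.4  40.8  24. ] [ 4.587e+02 -3.000e-01  2.400e+01]
```

View pics/n.png

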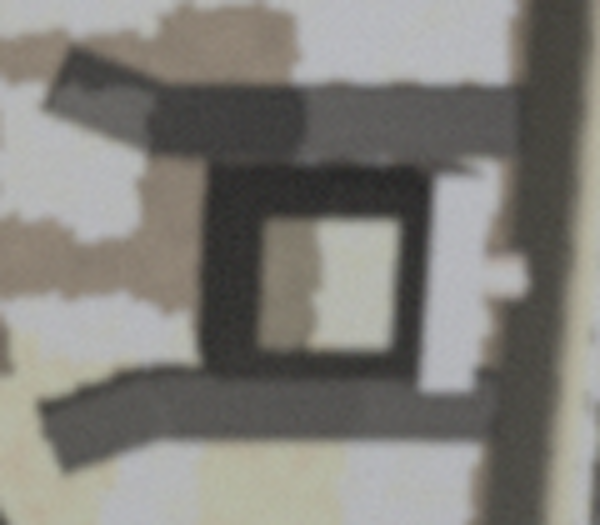

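The zoom shows the cap lying flat against the stop and parallel between the guides. I'll clear the arm so I can check the rack.

>>> {"method": "move_arm", "body": {
  "targets": [
    [-0.15,0,0,0,0,0],
    [-0.3,0,0,0,0,0],
    [-0.3,-0.05,0.15,0,0,0],
    [-0.3,-0.1,0.3,0,0,0],
    [-0.3,-0.15,0.45,0,0,0],
    [-0.3,-0.2,0.6,0,0,0],
    [-0.3,-0.25,0.75,0,0,0],
    [-0.3,-0.3,0.9,0,0,0],
    [-0.3,-0.3,1.0,0,0,0],
    [-0.3,-0.3,1.0,0,0,0],
    [-0.3,-0.3,1.0,0,0,0]
  ]
}}

```text
t: 16.3
tcp_pos: [454.9, -243.6, 227.3]
orientation: [-0.532, -0.465, 0.54, -0.458]
contact_force: [1.0, 1.2, -0.2]
gripper_width: 0.5
```

Run:
```python
from h import *
s=snap('top');b=snap('scene')
t=s['image'][90:250,210:310];c=b['image'][140:330,170:300]
cv2.imwrite('pics/o.png',np.hstack([cv2.resize(t,(375,600)),cv2.resize(c,(410,600))])[...,::-1])
# rings, same way for scene before (b.png) and now
A=cv2.imread('pics/b.png');B=b['image'][...,::-1]
d=cv2.absdiff(A,B).max(2)[140:330,170:300];print('changed px: row',[(140+v,170+u) for v,u in np.argwhere(d>60)[::12]])
print(get_state()['tcp_pos'])
```

```text
changed px: row [(np.int64(161), np.int64(226)), (np.int64(162), np.int64(228)), (np.int64(164), np.int64(237)), (np.int64(166), np.int64(224)), (np.int64(168), np.int64(224)), (np.int64(169), np.int64(229)), (np.int64(170), np.int64(224)), (np.int64(170), np.int64(236)), (np.int64(171), np.int64(231)), (np.int64(172), np.int64(226)), (np.int64(172), np.int64(238)), (np.int64(173), np.int64(232)), (np.int64(174), np.int64(226)), (np.int64(174), np.int64(238)), (np.int64(175), np.int64(233)), (np.int64(176), np.int64(228)), (np.int64(177), np.int64(231)), (np.int64(241), np.int64(250)), (np.int64(242), np.int64(257)), (np.int64(243), np.int64(262)), (np.int64(245), np.int64(262)), (np.int64(247), np.int64(261)), (np.int64(249), np.int64(260)), (np.int64(251), np.int64(245)), (np.int64(253), np.int64(243)), (np.int64(254), np.int64(246)), (np.int64(255), np.int64(247)), (np.int64(255), np.int64(259)), (np.int64(256), np.int64(259))]
[ 455.12271911 -242.26902621  227.28782741]
```

View pics/o.png

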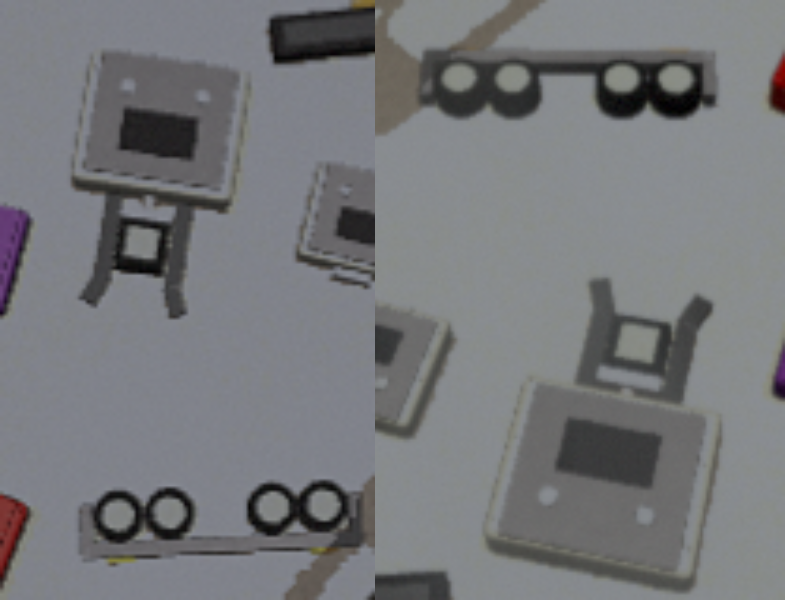

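In both views the four rounds are unchanged; the only changed pixels are at the square's old place and in the slot. The square is home, so I hand in.

```bash
python3 -c "
from rig import *
print(sign_off())"
```

```text
the job is handed in; nothing more can be done
None
```

The square cap is pressed home against the reader's stop and the job is handed in. It took about 16 s of robot time.

**Out of the row:** I pressed the shut fingertips on the cap's top with about 6–7 N and slid it straight out along the table. I then turned it to line up with the reader and slid it into the slot.

**Pressing home:** I held it against the stop for about 1.8 s. The wrist read about 11 N forward and 12–13 N down, with a peak of 13.4 N down. After table friction, I estimate about 7 N on the stop itself; I did not measure that directly. I let the force go before lifting straight off.

**Last checks:**
- **Cap:** the close-up shows it flat against the stop and parallel between the guides.
- **Round caps:** in the before and after scene pictures, the only marked changes in the area of the rack and reader were at the square's old place and in the slot.
- **Bystanders:** I did not compare the drops, case or torch with their starting pictures, but the arm's path did not go near them.

**Disagreements:**
- **Fingertip height:** the real fingertips were about 38–40 mm above the reported TCP. Depth images and touch agreed on this, so I found the contact height by feel.
- **Wrist camera:** it disagreed by a few mm with the top camera and with the reported TCP. One rough reading put a round cap about 9 mm off. The later views from the top and scene cameras did not support that.

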